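Isolate the vacuum pump and seat the socket that fits its head nut

TASK

Switch the vacuum pump off by throwing its isolator lever from the side nearer you right over to the far side. Only then try the two standing sockets on the hex nut on top of the pump until you find the one that slides over it, setting the other back (or leaving it) upright on the worktop. Finish while still gripping the fitting socket by its shank, pushed fully home and upright on the nut; leave the vial, the stopper and the marker pen where they are.

Things in the scene. Friction and masses are not known exactly. Their poses are not given: they have to be found in the camera images.
- lever (a joint): isolator lever, hinged on a horizontal axis (along the isolator's y) 46 mm above the worktop at the middle of the isolator: 0 = ON, leaning 0.6 rad (34 degrees) to the isolator's -x side, towards the robot; 1.2 = OFF, leaning equally far to its +x side. It is over-centre: left within about 0.15 rad of the middle (0.6) it may stay, beyond that it falls to the nearer stop. A push under 1 N moves it.
- lever_grip (a point): centre of the lever's black paddle (14 mm thick, 30 mm wide along the hinge, 36 mm long), 54 mm from the hinge axis; turns with the lever. Its y is the hinge axis.
- isolator: fixed grey switch box, 100 x 70 mm and 36 mm high with two steel cheeks (34 mm long, to 56 mm high) beside the lever's foot; origin at the centre of its underside on the worktop, x from the ON side towards the OFF side
- pump: fixed diaphragm vacuum pump, grey body 112 x 98 mm to 42 mm high, round aluminium head 90 mm in diameter to 66 mm high with a washer and hex nut on top; origin at the centre of its underside
- nut (a point): centre of the foot of the fixed hex nut, on its washer face, 69 mm above the worktop, where the socket's rim comes to rest. 24 mm across flats, 17 mm high, its top 4 mm bevelled; a 12 mm stud stands 6 mm above it (92 mm above the worktop). z up, x square to a flat (flats repeat every 60 degrees). It does not turn.
- socket_a: Socket a. One of two steel sockets, alike outside, standing mouth down: the hex recess (34 mm deep) is 26 mm across flats in one, which fits the nut, and 21 mm in the other, which stops about 15 mm above the washer. Only trying tells which. About 0.2 kg. This origin is the centre of its mouth rim, at its foot.
- socket_a_mid (a point): Socket a. Point on the axis half-way up, 50 mm above the mouth rim. Upward from the rim: round body 37 mm in diameter to 42 mm, shoulder to 46, hexagonal shank 22 mm across flats from 46 to 91 (grip it here, on opposite flats), 12.7 mm square stub to 100. z up the axis, x square to a flat of shank and of recess alike (flats repeat every 60 degrees).
- socket_b: Socket b. One of two steel sockets, alike outside, standing mouth down: the hex recess (34 mm deep) is 26 mm across flats in one, which fits the nut, and 21 mm in the other, which stops about 15 mm above the washer. Only trying tells which. About 0.2 kg. This origin is the centre of its mouth rim, at its foot.
- socket_b_mid (a point): Socket b. Point on the axis half-way up, 50 mm above the mouth rim. Upward from the rim: round body 37 mm in diameter to 42 mm, shoulder to 46, hexagonal shank 22 mm across flats from 46 to 91 (grip it here, on opposite flats), 12.7 mm square stub to 100. z up the axis, x square to a flat of shank and of recess alike (flats repeat every 60 degrees).
- vial_mid (a point): bystander: small glass sample vial with a blue cap, 22 mm in diameter, 50 mm tall; centre, half-way up
- stopper_mid (a point): bystander: black rubber stopper, 36 mm in diameter, 30 mm tall; centre
- pen_mid (a point): bystander: white felt marker with a blue cap lying flat, 124 x 18 mm; centre
Not all that is in view belongs to the job. Leave any purple look-alike of the socket_a alone. Leave any yellow look-alike of the socket_b alone.

How it is judged:
By the outcome, as a careful person would: the job done as asked, in the order asked, and still so for the second after the job is handed in, while the arm keeps its last pose, push and grip.
It also fails if it takes over 72 s, if anything falls off the work surface, if the arm or the gripper's body presses on something with over 40 N, if the wrist force passes 120 N, or if a joint passes its speed limit or range.

ROBOT

A 6-joint arm with a two-finger parallel gripper is mounted at the origin on a cart in front of the work surface, level with it; the furniture and walls round the work are solid. World frame = base frame: x ahead of the robot, y to its left, z up, the work surface at z = 0. Lengths are in m, angles in rad, forces in N, time in s.
With the tool pointing down it reaches from about 0.3 to 0.75 m from the base axis. Payload 8.5 kg.
Tool frame: the origin (TCP) lies at the very end of the fingers, on their centre line; the grasp point (between the pads) lies 19 mm behind it; z points along the fingers, y is the line along which they close (so a half turn about z gives the same grasp; the last joint's range is limited). The gripper opens to 88 mm and grips with 3 to 60 N. Pads are 18 mm wide; open, the fingers measure 123 mm over their backs; the gripper's body (75 mm by 187 mm) begins 45 mm behind the grasp point.
Start: joints at [1.097, 0.381, 1.297, -0, 1.464, -0.215], TCP at [0.141, 0.532, 0.239] pointing down, gripper open.
Joint ranges: [-3.11, 3.11], [-0.89, 2.33], [0.22, 2.48], [-1.42, 4.56], [0.17, 2.85], [-2.88, 2.88]. Speed limits (rad/s): [2.39, 2.39, 3.14, 3.14, 3.14, 3.14].

INTERFACE

Orientations are given as a 3x3 rotation matrix whose columns are the frame's x, y, z axes.
In Python, from rig import robot gives the robot as it stands.
- The arm moves only by the tool drive_tool, never from a script. Its argument "plan" is a list of rows, each a list of 3 entries, a list of its own where there are three numbers: the shift along the world's x, y, z in m, then the turn, a rotation vector about the world's x, y, z in degrees, then the opening, from 0 (shut) to 1 (fully open). A call has 1 to 12 rows; each row shifts and turns the commanded pose from where the row before left it; what a row does not reach is not made up. A row lasts 1/8 s, in which the tool goes at most 62.5 mm and 10.7 degrees, less where a joint would pass 70% of its speed; a pose out of reach is approached as far as the arm can. A call is refused whole if a number of a shift passes 0.0625 or a number of a turn 10.7, either way. A call with a gripper value outside its range is refused whole. The fingers move at their own pace and stop on an object; "force" is the grip in N (left out, the last holds). Time passes only in rows, so rows that do not move let the fingers close. It gives the time, the measured TCP pose, the force, the opening and the grip force at its end, in the units of the state.
- robot.get_obs(): the state, without advancing time (a new reading comes with each control period).
- robot.camera(name): name is "side" or "top"; returns (picture, depth): 480x640x3 uint8, red, green, blue; 480x640 float32, m along the optical axis (not along the pixel's ray), 0 where there is no reading.
- robot.calibration(name): a dict with "fx", "fy", "cx", "cy" (pixels), "rvec" (rotation vector, rad) and "tvec" (3), from world to camera coordinates, as OpenCV has them. Camera axes: x right, y down, z forward; pixel columns grow to the right and rows downward; lengths in m; the calibration is good to about 2 mm. A picture is of the moment at which its call begins. calibration takes no time and is no camera call.
- robot.close_job(): hands the job in; it is judged then, once.
Trained networks look in the newest picture that a camera, given by its name, has taken for a name from the list of things; names that differ only in an ending like _2 or _b are one class to them, and where a whole thing is asked for, a point or a joint stands for the part that bears it (a point fixed in the world has none). Each returns a list of dicts, best first, with "p" (0 to 1); they miss things now and then, are a little off and sometimes report something else, mostly with a low value. They report only what shows in the picture. A call takes as long as a camera call. They do not tell look-alikes from the thing itself.
- robot.recognise(camera, target): "at" ([x, y, z] in m, in world coordinates, good to about 4 mm: the middle of the surface that is visible of it).
- robot.silhouettes(camera, target): "region" (480x640 bool, what is visible of it).
The state is a dict: "time_s": time; "q": joint angles; "qvel": joint speeds; "joint_efforts": joint torques, N m; "ee_pos": TCP position; "tool_rot": TCP orientation; "wrist_force": force on the tool from outside, world axes, zero at the start; "moment": the same for the moment, N m; "width": opening from 0.0 (shut) to 1.0 (fully open); "grasp_force": force on a finger pad.
Only numpy, scipy, OpenCV 4.12 (cv2) and the standard library are available. Lean on these libraries where they do the work, as an engineer would, in place of code of your own. Each camera call takes 0.05 s, during which the arm holds its last target. There are 200 camera calls.

## Working session

There is one attempt and no reset: what is moved stays moved. The work goes in short steps, Python scripts to look and compute and a tool call to move; the robot and the scene stay as the last step left them, time stands still between calls to the robot, and variables do not carry over. Pictures are saved under pics/ and viewed, at most 10 in all, crops included, and the job is handed in when it is done.

Besides the shell and the picture viewer there is one more tool, called after "Emit:" in YAML: its name, and indented under it one key for each argument. drive_tool: Moves the arm, as the interface text tells. Its arguments: {"type":"object","properties":{"plan":{"type":"array"},"force":{"type":"number"}},"required":["plan"]}

```bash
mkdir -p pics
cat > h.py <<'E'
from rig import robot
import numpy as np, cv2
def cal(n):
    c=robot.calibration(n); R=cv2.Rodrigues(np.array(c['rvec'],float))[0]; return c,R,np.array(c['tvec'],float).ravel()
def cloud(n,d):
    c,R,t=cal(n); v,u=np.mgrid[:480,:640]
    P=np.stack([(u-c['cx'])/c['fx']*d,(v-c['cy'])/c['fy']*d,d],-1)
    W=(P-t)@R; W[d<=0]=np.nan; return W
def proj(n,p):
    c,R,t=cal(n); q=np.asarray(p)@R.T+t; return np.array([c['fx']*q[...,0]/q[...,2]+c['cx'],c['fy']*q[...,1]/q[...,2]+c['cy']]).T
E
python3 - <<'E'
from h import *
for n in ['top','side']:
    im,d=robot.camera(n); cv2.imwrite(f'pics/{n}0.png',im[...,::-1]); np.save(f'{n}0.npy',d)
    for t in ['lever','isolator','pump','socket_a','vial_mid','stopper_mid','pen_mid','nut']:
        try:
            for r in robot.recognise(n,t): print(n,t,round(r['p'],2),np.round(r['at'],3),proj(n,r['at']).round())
        except Exception as e: print(t,e)
    c,R,t=cal(n);print(n,'cam at',-R.T@t)
E
```

```text
top lever 0.77 [0.451 0.323 0.099] [184. 259.]
top isolator 0.61 [0.482 0.322 0.034] [193. 249.]
top isolator 0.43 [ 0.467 -0.15   0.046] [386. 257.]
top pump 0.62 [0.472 0.114 0.073] [276. 253.]
top socket_a 0.75 [ 0.4   -0.299  0.042] [448. 286.]
top socket_a 0.71 [ 0.41  -0.21   0.046] [411. 281.]
top socket_a 0.71 [ 0.409 -0.092  0.047] [362. 281.]
top socket_a 0.7 [ 0.472 -0.336  0.045] [463. 257.]
top socket_a 0.59 [ 0.472 -0.149  0.049] [386. 255.]
top vial_mid 0.4 [ 0.646 -0.124  0.039] [375. 186.]
top stopper_mid 0.48 [0.64  0.194 0.029] [247. 187.]
top pen_mid 0.9 [0.377 0.176 0.014] [252. 293.]
top pen_mid 0.47 [ 0.469 -0.335  0.042] [462. 258.]
top nut 0.63 [0.48  0.114 0.069] [277. 250.]
top nut 0.41 [0.452 0.324 0.099] [184. 259.]
top cam at [0.37481727 0.01950275 1.16282208]
side lever 0.68 [ 0.47  -0.172  0.06 ] [346. 284.]
side lever 0.52 [0.453 0.318 0.09 ] [217. 198.]
side isolator 0.71 [0.467 0.308 0.038] [226. 216.]
side pump 0.8 [0.461 0.083 0.038] [271. 248.]
side socket_a 0.86 [ 0.47  -0.168  0.061] [345. 283.]
side socket_a 0.8 [ 0.462 -0.36   0.042] [414. 339.]
side socket_a 0.76 [ 0.395 -0.314  0.043] [367. 342.]
side socket_a 0.74 [ 0.398 -0.109  0.042] [298. 290.]
side socket_a 0.73 [ 0.406 -0.229  0.046] [339. 315.]
side socket_a 0.64 [0.634 0.187 0.019] [305. 220.]
side socket_a 0.27 [0.374 0.164 0.013] [222. 256.]
side vial_mid 0.66 [ 0.642 -0.134  0.024] [393. 264.]
side vial_mid 0.42 [0.459 0.083 0.044] [270. 246.]
side stopper_mid 0.64 [0.636 0.184 0.015] [306. 221.]
side stopper_mid 0.47 [ 0.463 -0.357  0.045] [413. 337.]
side pen_mid 0.57 [0.635 0.187 0.019] [305. 220.]
side pen_mid 0.5 [0.369 0.168 0.012] [219. 256.]
side nut 0.96 [0.458 0.082 0.04 ] [270. 247.]
side cam at [-0.09532246 -0.82687446  0.60746371]
```

View pics/top0.png

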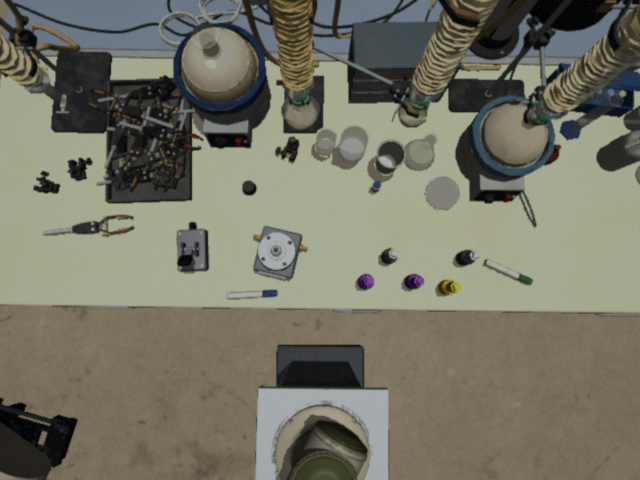

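View pics/side0.png

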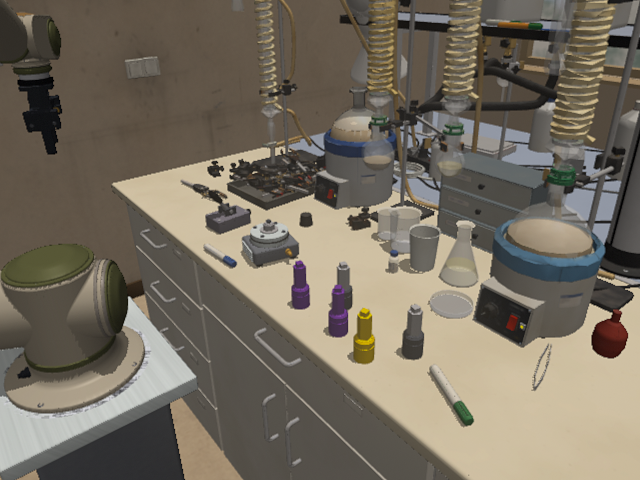

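The pictures show the isolator at top (192,250) with the lever's paddle leaning towards the robot, and the pump with its nut at top (277,250). Five things look like the sockets: purple at top (366,282) and (414,282), yellow at (450,287), and grey steel at (389,256) and (466,257). I choose the two grey steel ones, since the coloured ones are decoys. Next I'll refine the positions and check this choice in one close crop.

Run:
```python
from h import *
D={}
for n in ['top','side']:
    fr=[robot.camera(n) for _ in range(4)]
    D[n]=(np.mean([f[0] for f in fr],0).astype(np.uint8),np.median([f[1] for f in fr],0))
    np.save(f'{n}_d.npy',D[n][1]); cv2.imwrite(f'pics/{n}_avg.png',D[n][0][...,::-1])
cr=[]
for n,(u,v) in [('top',(389,256)),('top',(466,257)),('top',(277,251)),('top',(192,250)),('side',(344,285)),('side',(413,331)),('side',(268,235)),('side',(228,216))]:
    h=25 if n=='top' else 30
    cr.append(cv2.resize(D[n][0][v-h:v+h,u-h:u+h],(200,200),interpolation=cv2.INTER_CUBIC))
cv2.imwrite('pics/crops.png',np.vstack([np.hstack(cr[:4]),np.hstack(cr[4:])])[...,::-1])
W={n:cloud(n,D[n][1]) for n in D}
def box(n,c,r,z0,z1):
    w=W[n]; m=(np.hypot(w[...,0]-c[0],w[...,1]-c[1])<r)&(w[...,2]>z0)&(w[...,2]<z1); return w[m]
for nm,c in [('s1',(.472,-.155)),('s2',(.470,-.342))]:
    for z0,z1 in [(.09,.11),(.05,.09),(.03,.047)]:
        for n in W:
            p=box(n,c,.04,z0,z1)
            if len(p): print(nm,n,z0,len(p),p.mean(0).round(4),p.min(0).round(4),p.max(0).round(4))
for z0,z1 in [(.06,.069),(.08,.089),(.0895,.1)]:
    for n in W:
        p=box(n,(.475,.112),.055,z0,z1)
        if len(p): print('nut',n,z0,len(p),p.mean(0).round(4),((p.min(0)+p.max(0))/2).round(4), (p.max(0)-p.min(0)).round(4))
for n in W:
  for z0,z1 in [(.03,.04),(.06,.12)]:
    p=box(n,(.475,.322),.075,z0,z1)
    if len(p):
        r=cv2.minAreaRect(p[:,:2].astype(np.float32)); print('iso',n,z0,len(p),np.round(r[0],4),np.round(r[1],4),round(r[2],1),p.mean(0).round(4),p[:,2].max())
p=box('top',(.475,.112),.09,.036,.045);r=cv2.minAreaRect(p[:,:2].astype(np.float32));print('pump',r)
```

```text
s1 top 0.09 52 [ 0.471  -0.1586  0.0959] [ 0.4595 -0.1706  0.09  ] [ 0.4805 -0.1475  0.1013]
s1 side 0.09 78 [ 0.4705 -0.1617  0.0948] [ 0.461  -0.1708  0.09  ] [ 0.485  -0.1489  0.1012]
s1 top 0.05 54 [ 0.4698 -0.1552  0.0786] [ 0.4597 -0.1688  0.0512] [ 0.4844 -0.1475  0.0899]
s1 side 0.05 198 [ 0.4674 -0.1655  0.0711] [ 0.46   -0.1726  0.0501] [ 0.4793 -0.152   0.0898]
s1 top 0.03 82 [ 0.4683 -0.1528  0.0427] [ 0.4535 -0.177   0.0337] [ 0.4877 -0.1411  0.0467]
s1 side 0.03 79 [ 0.4732 -0.1739  0.0401] [ 0.4632 -0.1779  0.03  ] [ 0.4872 -0.1629  0.0468]
s2 top 0.09 56 [ 0.4701 -0.3476  0.0956] [ 0.4599 -0.3598  0.09  ] [ 0.4809 -0.3367  0.1009]
s2 side 0.09 116 [ 0.4692 -0.351   0.095 ] [ 0.4607 -0.3612  0.0902] [ 0.4816 -0.3397  0.1007]
s2 top 0.05 79 [ 0.4696 -0.3433  0.0753] [ 0.4591 -0.3611  0.0515] [ 0.4826 -0.3368  0.09  ]
s2 side 0.05 286 [ 0.4653 -0.3539  0.0704] [ 0.459  -0.3615  0.0502] [ 0.4824 -0.3401  0.09  ]
s2 top 0.03 91 [ 0.4688 -0.3411  0.0422] [ 0.4538 -0.3624  0.0308] [ 0.4882 -0.3311  0.0467]
s2 side 0.03 234 [ 0.463  -0.3565  0.0402] [ 0.4529 -0.3669  0.03  ] 
[... 343 characters left out ...]
45] [0.0229 0.0203 0.009 ]
nut top 0.0895 17 [0.4764 0.116  0.0909] [0.4766 0.1157 0.0912] [0.0093 0.0094 0.0021]
nut side 0.0895 11 [0.4768 0.1145 0.0915] [0.4775 0.1144 0.0918] [0.0103 0.0128 0.0022]
iso top 0.03 836 [0.4801 0.3265] [0.1003 0.0685] 2.9 [0.4833 0.3226 0.0345] 0.038304182343685385
iso top 0.06 180 [0.455  0.3245] [0.0383 0.0285] 3.3 [0.4522 0.3235 0.0926] 0.10798739531095793
iso side 0.03 380 [0.4802 0.3257] [0.1011 0.0704] 3.6 [0.4722 0.3164 0.0352] 0.03983339006161526
iso side 0.06 119 [0.455  0.3234] [0.0379 0.0281] 3.3 [0.45   0.318  0.0894] 0.10797767583607797
pump ((0.4757857620716095, 0.11595496535301208), (0.09732623398303986, 0.11354704201221466), 77.23859405517578)
```

View pics/crops.png

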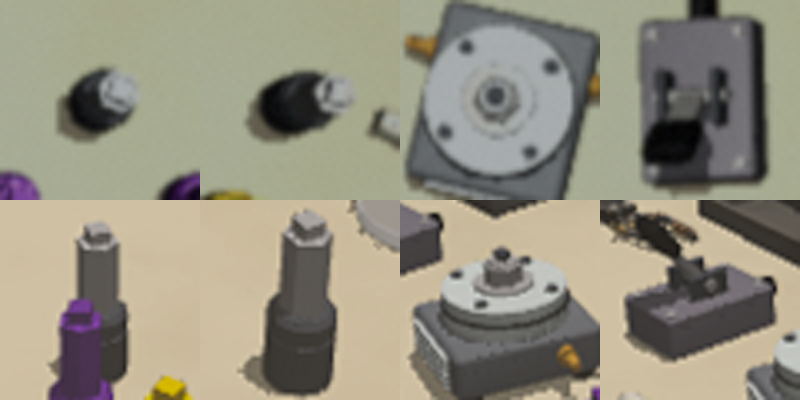

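The crop confirms two plain grey steel sockets, both upright. The lever leans towards the robot and the isolator's yaw is about 3°. Measured positions are s1 (0.470,-0.159), s2 (0.470,-0.349), nut (0.4765,0.1155) and hinge (0.480,0.3265).

Run:
```python
from h import *
o=robot.get_obs(); print(o['time_s'],o['ee_pos'],np.round(o['tool_rot'],3),o['width'],o['wrist_force'])
# nut hex yaw: fit hexagon to intensity (top) : radial profile gradient by angle
im=cv2.imread('pics/top_avg.png'); g=cv2.cvtColor(im,6).astype(np.float32)
c0=np.array([.4767,.1155])
from scipy.ndimage import map_coordinates as mc
def prof(z,r,ctr):
    a=np.radians(np.arange(0,360,3)); P=np.stack([ctr[0]+r*np.cos(a),ctr[1]+r*np.sin(a),np.full(a.shape,z)],-1)
    uv=proj('top',P); return a,mc(g,[uv[:,1],uv[:,0]],order=1)
for z in (.083,.079,.07):
  for r in (.0115,.0125,.013,.0135):
    a,v=prof(z,r,c0); F=(v*np.exp(-6j*a)).mean(); print(z,r,abs(F).round(2),'bright dir',np.degrees(np.angle(F))/6)
W=cloud('top',np.load('top_d.npy')); m=(np.hypot(W[...,0]-c0[0],W[...,1]-c0[1])<.02)&(W[...,2]>.077)
p=W[m][:,:2]
for th in range(-30,30,5):
    n=np.radians(th+60*np.arange(6)); pr=(p-p.mean(0))@np.array([np.cos(n),np.sin(n)]); print(th,np.round(pr.max(0).mean()*1e3,2),end='; ')
```

```text
1.3 [0.14076827 0.53167189 0.2387534 ] [[-0.967  0.256  0.   ]
 [ 0.256  0.967  0.   ]
 [-0.     0.    -1.   ]] 0.9999480542658088 [-0.89443531 -0.88669263  0.64158977]
0.083 0.0115 1.92 bright dir -19.382008937660412
0.083 0.0125 1.04 bright dir -20.95332041539875
0.083 0.013 0.36 bright dir -23.34859853521236
0.083 0.0135 0.47 bright dir 16.916472200851576
0.079 0.0115 1.39 bright dir -16.477427811419755
0.079 0.0125 0.23 bright dir -17.439408585027397
0.079 0.013 0.46 bright dir 12.91857018936607
0.079 0.0135 1.05 bright dir 12.561591956544298
0.07 0.0115 1.22 bright dir 0.9135387740499796
0.07 0.0125 1.68 bright dir 8.792132315873067
0.07 0.013 1.84 bright dir 9.774721521187177
0.07 0.0135 1.86 bright dir 9.803052355717929
-30 12.69; -25 12.55; -20 12.31; -15 11.98; -10 11.77; -5 11.83; 0 12.05; 5 12.31; 10 12.51; 15 12.63; 20 12.73; 25 12.75;
```

Run:
```python
import cv2,numpy as np
a=cv2.imread('pics/top_avg.png')[238:262,265:289]; b=cv2.imread('pics/side_avg.png')[217:249,252:284]
cv2.imwrite('pics/nut.png',np.hstack([cv2.resize(a,(400,400),interpolation=cv2.INTER_CUBIC),cv2.resize(b,(400,400),interpolation=cv2.INTER_CUBIC)]))
```

```text
(no output)
```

View pics/nut.png

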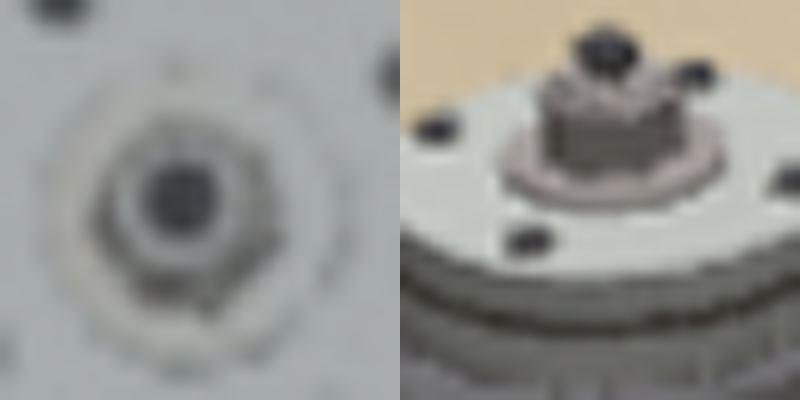

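Emit:
drive_tool:
  plan:
    - [[0.037,-0.0296,0],[0,0,3],0]
    - [[0.037,-0.0296,0],[0,0,3],0]
    - [[0.037,-0.0296,0],[0,0,3],0]
    - [[0.037,-0.0296,0],[0,0,3],0]
    - [[0.037,-0.0296,0],[0,0,3],0]
    - [[0.037,-0.0296,0],[0,0,3],0]
    - [[0.037,-0.0296,0],[0,0,0],0]
    - [[0,0,-0.05],[0,0,0],0]
    - [[0,0,-0.05],[0,0,0],0]
    - [[0,0,-0.06],[0,0,0],0]
    - [[0,0,0],[0,0,0],0]
  force: 20

```text
time_s: 2.68
ee_pos: [0.3981, 0.3236, 0.0762]
tool_rot: [[-0.998, -0.055, -0.007], [-0.055, 0.998, -0.003], [0.007, -0.003, -1.0]]
wrist_force: [-0.1, 0.2, 0.6]
width: 0.003
grasp_force: 0.0
```

Run:
```python
from h import *
from scipy.optimize import minimize
W=cloud('side',np.load('side_d.npy')); c=np.array([.4767,.1152])
m=(np.hypot(W[...,0]-c[0],W[...,1]-c[1])<.018)&(W[...,2]>.0715)&(W[...,2]<.0815); p=W[m][:,:2]-c
print(len(p))
best=[]
for th in range(-30,30,3):
    n=np.radians(th+60*np.arange(6)); N=np.array([np.cos(n),np.sin(n)])
    f=lambda s:np.abs(((p-s)@N).max(1)-.012).mean()
    r=minimize(f,[0,0],method='Nelder-Mead'); print(th,round(r.fun*1e3,3),np.round(r.x*1e3,1))
```

```text
48
-30 0.863 [1.2 1.4]
-27 0.851 [1.2 1.3]
-24 0.83 [1.4 1.5]
-21 0.765 [1.8 1.3]
-18 0.72 [1.5 1.4]
-15 0.72 [1.4 1.6]
-12 0.741 [1.4 1.6]
-9 0.761 [1.3 1.5]
-6 0.761 [1.4 1.2]
-3 0.763 [1.6 1.3]
0 0.775 [1.6 1.2]
3 0.819 [1.6 1.1]
6 0.874 [1.4 1.1]
9 0.926 [1.4 1.1]
12 0.947 [1.4 0.8]
15 0.934 [1.4 0.9]
18 0.897 [1.4 1.2]
21 0.865 [1.4 1.3]
24 0.855 [1.2 1.1]
27 0.858 [1.1 1.3]
```

Three cues put the nut yaw near -13°, which also matches the pump body. Now I'll push the lever.

Emit:
drive_tool:
  plan:
    - [[0.02,0.001,0],[0,0,0],0]
    - [[0.012,0,0],[0,0,0],0]
    - [[0.012,0.001,0],[0,0,0],0]
    - [[0.012,0.001,0],[0,0,0],0]
    - [[0.012,0,0],[0,0,0],0]
    - [[0.01,0.001,0],[0,0,0],0]
    - [[0.006,0,0],[0,0,0],0]
    - [[0,0,0],[0,0,0],0]
    - [[0,0,0],[0,0,0],0]

```text
time_s: 3.8
ee_pos: [0.4835, 0.3285, 0.0787]
tool_rot: [[-0.998, -0.055, -0.0], [-0.055, 0.998, -0.0], [0.0, -0.0, -1.0]]
wrist_force: [-0.0, -0.0, -0.1]
width: 0.008
grasp_force: 0.0
```

Run:
```python
from h import *
im,d=robot.camera('side'); W=cloud('side',d)
a=im[170:240,180:280]; cv2.imwrite('pics/lev.png',cv2.resize(a,(600,420),interpolation=cv2.INTER_CUBIC)[...,::-1])
```

```text
(no output)
```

View pics/lev.png

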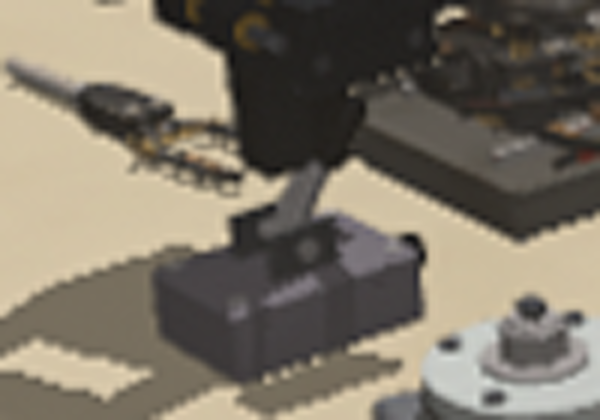

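The lever now leans to the far side and the wrist force is zero. I'll go up and over towards the nearer socket.

Emit:
drive_tool:
  plan:
    - [[0,0,0.05],[0,0,0],0]
    - [[0,0,0.06],[0,0,0],0]
    - [[0,-0.06,0],[0,0,0],0.6]
    - [[0,-0.06,0],[0,0,0],0.6]
    - [[0,-0.06,0],[0,0,0],0.6]
    - [[0,-0.06,0],[0,0,0],0.6]
    - [[0,-0.06,0],[0,0,0],0.6]
    - [[0,-0.06,0],[0,0,0],0.6]
    - [[0,-0.06,0],[0,0,0],0.6]
    - [[-0.012,-0.06,0],[0,0,0],0.6]
    - [[0,0,0],[0,0,0],0.6]

```text
time_s: 5.22
ee_pos: [0.471, -0.1548, 0.1886]
tool_rot: [[-0.999, -0.05, -0.0], [-0.05, 0.999, -0.0], [0.0, -0.0, -1.0]]
wrist_force: [0.1, 0.9, 0.3]
width: 0.598
grasp_force: 0.0
```

Run:
```python
from h import *
from scipy.optimize import minimize
im,d=robot.camera('side')
Wn=cloud('side',d); m=(np.hypot(Wn[...,0]-.48,Wn[...,1]-.3265)<.08)&(Wn[...,2]>.07)&(Wn[...,2]<.12); print('lever paddle pts',m.sum(),Wn[m].mean(0).round(3))
W=cloud('side',np.load('side_d.npy'));T=cloud('top',np.load('top_d.npy'))
for c in ([.4705,-.1595],[.4705,-.349]):
    c=np.array(c)
    P=[w[(np.hypot(w[...,0]-c[0],w[...,1]-c[1])<.018)&(w[...,2]>.05)&(w[...,2]<.087)][:,:2]-c for w in (W,T)]
    p=P[0]
    for th in range(-30,30,6):
        n=np.radians(th+60*np.arange(6)); N=np.array([np.cos(n),np.sin(n)])
        f=lambda s:np.abs(((p-s)@N).max(1)-.011).mean()
        r=minimize(f,[0,0],method='Nelder-Mead'); print(th,round(r.fun*1e3,3),np.round(r.x*1e3,1),end=' | ')
    print(len(p))
```

```text
lever paddle pts 143 [0.507 0.325 0.09 ]
-30 0.746 [2.5 0.9] | -24 0.636 [2.7 0.8] | -18 0.571 [2.5 0.9] | -12 0.622 [2.5 0.9] | -6 0.756 [2.2 1. ] | 0 0.853 [2.4 0.8] | 6 0.896 [2.5 0.5] | 12 0.886 [2.5 0.6] | 18 0.817 [2.6 0.9] | 24 0.804 [2.4 1. ] | 182
-30 0.798 [1.3 0.4] | -24 0.688 [1.3 0.4] | -18 0.552 [1.3 0.4] | -12 0.421 [1.4 0.5] | -6 0.46 [1.3 0.4] | 0 0.615 [1.2 0.5] | 6 0.76 [1.3 0.4] | 12 0.856 [1.2 0.5] | 18 0.898 [1.2 0.4] | 24 0.874 [1.1 0.5] | 264
```

The lever paddle is at x=0.507, z=0.090, so it is fully OFF. Now I'll descend on the nearer socket.

Emit:
drive_tool:
  plan:
    - [[0,-0.004,0],[0,0,10],0.6]
    - [[0,0,-0.03],[0,0,0],0.6]
    - [[0,0,0],[0,0,0],0.6]

```text
time_s: 5.65
ee_pos: [0.4711, -0.1537, 0.1576]
tool_rot: [[-0.973, -0.229, -0.003], [-0.229, 0.973, 0.002], [0.003, 0.003, -1.0]]
wrist_force: [0.0, -0.6, 0.8]
width: 0.599
grasp_force: 0.0
```

Emit:
drive_tool:
  plan:
    - [[0.0005,-0.0055,0],[0,0,0],0.6]
    - [[0,0,-0.035],[0,0,0],0.6]
    - [[0,0,-0.035],[0,0,0],0.6]
    - [[0,0,-0.032],[0,0,0],0.6]
    - [[0,0,0],[0,0,0],0.6]
    - [[0,0,0],[0,0,0.0],0.0]
    - [[0,0,0],[0,0,0],0.0]
    - [[0,0,0],[0,0,0],0.0]
    - [[0,0,0],[0,0,0],0.0]
    - [[0,0,0],[0,0,0],0.0]
  force: 30

```text
time_s: 6.9
ee_pos: [0.4726, -0.1612, 0.0574]
tool_rot: [[-0.974, -0.228, 0.001], [-0.228, 0.974, -0.001], [-0.001, -0.001, -1.0]]
wrist_force: [-0.7, 1.0, 5.8]
width: 0.246
grasp_force: 29.7
```

Emit:
drive_tool:
  plan:
    - [[0,0,0.03],[0,0,0],0.0]
    - [[0,0,0.05],[0,0,0],0.0]
    - [[0,0,0.05],[0,0,0],0.0]
    - [[0.001,0.045,0],[0,0,1],0.0]
    - [[0.001,0.046,0],[0,0,1],0.0]
    - [[0.001,0.046,0],[0,0,1],0.0]
    - [[0.001,0.046,0],[0,0,1],0.0]
    - [[0.001,0.046,0],[0,0,0],0.0]
    - [[0.001,0.046,0],[0,0,0],0.0]
    - [[0,0,0],[0,0,0],0.0]
    - [[0,0,0],[0,0,0],0.0]

```text
time_s: 8.28
ee_pos: [0.4781, 0.1137, 0.1865]
tool_rot: [[-0.955, -0.296, -0.001], [-0.296, 0.955, -0.0], [0.001, -0.0, -1.0]]
wrist_force: [0.6, 1.1, -1.1]
width: 0.244
grasp_force: 29.8
```

```bash
cat > chk.py <<'E'
from h import *
from scipy.optimize import least_squares
o=robot.get_obs(); tcp=o['ee_pos']; print(tcp,np.round(o['tool_rot'],3),o['wrist_force'],o['width'])
im,d=robot.camera('side'); W=cloud('side',d)
mz=tcp[2]-.0574
m=(np.hypot(W[...,0]-tcp[0],W[...,1]-tcp[1])<.03)&(W[...,2]>mz+.004)&(W[...,2]<mz+.038); p=W[m]
f=lambda s:np.hypot(p[:,0]-s[0]-s[2]*(p[:,2]-mz),p[:,1]-s[1]-s[3]*(p[:,2]-mz))-.0185
r=least_squares(f,[tcp[0],tcp[1],0,0],loss='soft_l1',f_scale=.001); print(len(p),'mouth centre(side)',r.x.round(4),'minus tcp',(r.x[:2]-tcp[:2]).round(4),np.abs(r.fun).mean(), 'zmin',np.nanmin(W[(np.hypot(W[...,0]-tcp[0],W[...,1]-tcp[1])<.03)&(W[...,2]>.095)][:,2]) if mz>.1 else '')
m=(np.hypot(W[...,0]-.477,W[...,1]-.1155)<.048)&(W[...,2]>.045)&(W[...,2]<.064); p=W[m]
f=lambda s:np.hypot(p[:,0]-s[0],p[:,1]-s[1])-.045
r=least_squares(f,[.477,.1155],loss='soft_l1',f_scale=.001); print('head centre(side)',r.x.round(4),len(p))
cv2.imwrite('pics/c_%05d.png'%int(o['time_s']*100),cv2.resize(im[140:290,200:350],(600,600),interpolation=cv2.INTER_CUBIC)[...,::-1])
E
python3 chk.py
```

```text
[0.47807057 0.11365411 0.18648874] [[-0.955 -0.296 -0.001]
 [-0.296  0.955 -0.   ]
 [ 0.001 -0.    -1.   ]] [ 0.63484749  1.13161572 -1.12673423] 0.24398956231234847
223 mouth centre(side) [ 0.4787  0.1163  0.0098 -0.0308] minus tcp [0.0007 0.0026] 0.0012534658217687822 zmin 0.1273547290708695
head centre(side) [0.4783 0.1166] 290
```

Emit:
drive_tool:
  plan:
    - [[0,0,-0.02],[0,0,0],0.0]
    - [[0,0,-0.015],[0,0,0],0.0]
    - [[0,0,-0.006],[0,0,0],0.0]
    - [[0,0,-0.003],[0,0,0],0.0]
    - [[0,0,-0.002],[0,0,0],0.0]
    - [[0,0,0],[0,0,0],0.0]

```text
time_s: 9.07
ee_pos: [0.4783, 0.114, 0.1411]
tool_rot: [[-0.955, -0.295, 0.0], [-0.295, 0.955, 0.0], [-0.001, 0.0, -1.0]]
wrist_force: [-1.1, 0.9, -0.3]
width: 0.247
grasp_force: 29.8
```

Emit:
drive_tool:
  plan:
    - [[0,0,-0.002],[0,0,0],0.0]
    - [[0,0,-0.002],[0,0,0],0.0]
    - [[0,0,0],[0,0,0],0.0]

```text
time_s: 9.45
ee_pos: [0.48, 0.1145, 0.1398]
tool_rot: [[-0.955, -0.295, 0.007], [-0.295, 0.955, 0.001], [-0.007, -0.001, -1.0]]
wrist_force: [-2.7, 2.5, 23.0]
width: 0.246
grasp_force: 30.0
```

Emit:
drive_tool:
  plan:
    - [[-0.001,0,0.001],[0,0,-4],0.0]
    - [[0,0.001,0],[0,0,-4],0.0]
    - [[0,0.0005,0],[0,0,0],0.0]
    - [[-0.0005,0,0],[0,0,4],0.0]
    - [[0,-0.001,0],[0,0,4],0.0]
    - [[0,0,0],[0,0,4],0.0]
    - [[0,0,0],[0,0,4],0.0]
    - [[0,0,0],[0,0,0],0.0]
  force: 45

```text
time_s: 10.45
ee_pos: [0.4786, 0.1146, 0.1399]
tool_rot: [[-0.905, -0.426, 0.007], [-0.426, 0.905, 0.0], [-0.006, -0.003, -1.0]]
wrist_force: [1.4, 1.4, 12.6]
width: 0.245
grasp_force: 44.8
```

```bash
python3 chk.py
```

```text
[0.47863196 0.11457145 0.1398787 ] [[-0.905 -0.426  0.007]
 [-0.426  0.905  0.   ]
 [-0.006 -0.003 -1.   ]] [ 1.42523396  1.35483467 12.64709685] 0.24466829693481087
210 mouth centre(side) [ 0.478   0.117   0.0333 -0.0116] minus tcp [-0.0006  0.0025] 0.0012968629233409501 zmin 
head centre(side) [0.4782 0.117 ] 295
```

It stops with the rim about 15 mm above the washer, centred and through a 16° sweep, so this looks like the 21 mm socket. I'll set it back.

Emit:
drive_tool:
  plan:
    - [[0,0,0.02],[0,0,0],0.0]
    - [[0,0,0.03],[0,0,0],0.0]
    - [[-0.001,-0.046,0],[0,0,-4],0.0]
    - [[-0.001,-0.046,0],[0,0,-4],0.0]
    - [[-0.001,-0.046,0],[0,0,-4],0.0]
    - [[-0.001,-0.046,0],[0,0,0],0.0]
    - [[-0.001,-0.046,0],[0,0,0],0.0]
    - [[-0.001,-0.046,0],[0,0,0],0.0]
    - [[0,0,0],[0,0,0],0.0]
    - [[0,0,-0.04],[0,0,0],0.0]
    - [[0,0,-0.04],[0,0,0],0.0]
    - [[0,0,0],[0,0,0],0.0]

```text
time_s: 12.0
ee_pos: [0.4697, -0.16, 0.1061]
tool_rot: [[-0.974, -0.229, -0.005], [-0.229, 0.974, 0.003], [0.004, 0.004, -1.0]]
wrist_force: [0.7, -0.2, -2.0]
width: 0.246
grasp_force: 44.8
```

Run:
```python
from h import *
o=robot.get_obs();t=o['ee_pos'];print(t)
im,d=robot.camera('side');W=cloud('side',d)
m=(np.hypot(W[...,0]-t[0],W[...,1]-t[1])<.03)&(W[...,2]>.008)&(W[...,2]<.09); p=W[m]
for a in np.arange(.008,.09,.008):
    q=p[(p[:,2]>=a)&(p[:,2]<a+.008)]
    if len(q): print(round(a,3),len(q),q.mean(0).round(4))
cv2.imwrite('pics/place.png',cv2.resize(im[230:330,290:390],(600,600),interpolation=cv2.INTER_CUBIC)[...,::-1])
```

```text
[ 0.46967636 -0.16002907  0.10612039]
0.048 28 [ 0.4661 -0.1706  0.0523]
0.056 48 [ 0.4615 -0.169   0.0602]
0.064 65 [ 0.4606 -0.1695  0.0678]
0.072 74 [ 0.4603 -0.1691  0.0762]
0.08 67 [ 0.46   -0.1689  0.0843]
0.088 15 [ 0.4623 -0.1703  0.0894]
```

View pics/place.png

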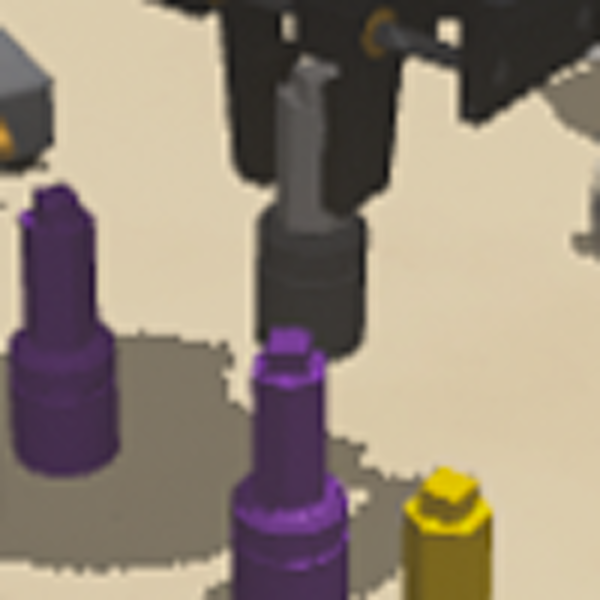

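The grey socket is held upright at about (310,210) in the crop, between and behind the purple decoys. I'll lower it.

Emit:
drive_tool:
  plan:
    - [[0.002,0,-0.03],[0,0,0],0.0]
    - [[0,0,-0.012],[0,0,0],0.0]
    - [[0,0,-0.004],[0,0,0],0.0]
    - [[0,0,0],[0,0,0],0.0]

```text
time_s: 12.55
ee_pos: [0.4731, -0.1616, 0.0625]
tool_rot: [[-0.974, -0.228, 0.001], [-0.228, 0.974, -0.001], [-0.001, -0.001, -1.0]]
wrist_force: [-0.0, 0.1, -1.9]
width: 0.242
grasp_force: 44.8
```

Emit:
drive_tool:
  plan:
    - [[0,0,-0.002],[0,0,0],0.0]
    - [[0,0,-0.002],[0,0,0],0.0]
    - [[0,0,-0.001],[0,0,0],0.0]
    - [[0,0,0],[0,0,0],0.0]

```text
time_s: 13.05
ee_pos: [0.4729, -0.1616, 0.0574]
tool_rot: [[-0.974, -0.228, 0.001], [-0.228, 0.974, -0.0], [-0.001, -0.001, -1.0]]
wrist_force: [-2.2, 0.5, 5.2]
width: 0.243
grasp_force: 44.8
```

Emit:
drive_tool:
  plan:
    - [[0,0,0],[0,0,0],0.35]
    - [[0,0,0],[0,0,0],0.6]
    - [[0,0,0],[0,0,0],0.6]
    - [[0,0,0.04],[0,0,0],0.6]
    - [[0,0,0.05],[0,0,0],0.6]
    - [[0,-0.047,0.01],[0,0,2],0.6]
    - [[0,-0.047,0],[0,0,2],0.6]
    - [[0,-0.047,0],[0,0,2],0.6]
    - [[0,-0.047,0],[0,0,1],0.6]
    - [[0,0,0],[0,0,0],0.6]
    - [[0,0,0],[0,0,0],0.6]

```text
time_s: 14.42
ee_pos: [0.4726, -0.3488, 0.1564]
tool_rot: [[-0.939, -0.345, -0.001], [-0.345, 0.939, 0.001], [0.0, 0.001, -1.0]]
wrist_force: [0.6, 0.1, -0.1]
width: 0.601
grasp_force: 0.0
```

Run:
```python
from h import *
im,d=robot.camera('side');W=cloud('side',d)
for c in ((.471,-.16),(.471,-.349)):
    m=(np.hypot(W[...,0]-c[0],W[...,1]-c[1])<.04)&(W[...,2]>.09)&(W[...,2]<.11); p=W[m];print(len(p),p.mean(0).round(4),p.max(0).round(4))
```

```text
77 [ 0.4696 -0.1628  0.0949] [ 0.4827 -0.1509  0.1008]
106 [ 0.469  -0.3508  0.0953] [ 0.4822 -0.3392  0.1018]
```

Emit:
drive_tool:
  plan:
    - [[0,-0.001,-0.035],[0,0,0],0.6]
    - [[0,0,-0.035],[0,0,0],0.6]
    - [[0,0,-0.03],[0,0,0],0.6]
    - [[0,0,0],[0,0,0],0.6]
    - [[0,0,0],[0,0,0.0],0.0]
    - [[0,0,0],[0,0,0],0.0]
    - [[0,0,0],[0,0,0],0.0]
    - [[0,0,0],[0,0,0],0.0]
    - [[0,0,0],[0,0,0],0.0]
  force: 40

```text
time_s: 15.6
ee_pos: [0.4729, -0.3507, 0.0574]
tool_rot: [[-0.939, -0.345, 0.001], [-0.345, 0.939, -0.001], [-0.0, -0.001, -1.0]]
wrist_force: [0.0, 1.2, 5.4]
width: 0.244
grasp_force: 39.8
```

Emit:
drive_tool:
  plan:
    - [[0,0,0.04],[0,0,0],0.0]
    - [[0,0,0.05],[0,0,0],0.0]
    - [[0,0,0.05],[0,0,0],0.0]
    - [[0.001,0.058,0],[0,0,-1],0.0]
    - [[0.001,0.058,0],[0,0,-1],0.0]
    - [[0.001,0.058,0],[0,0,-1],0.0]
    - [[0.001,0.058,0],[0,0,0],0.0]
    - [[0.001,0.058,0],[0,0,0],0.0]
    - [[0.001,0.058,0],[0,0,0],0.0]
    - [[0,0.058,0],[0,0,0],0.0]
    - [[0,0.059,0],[0,0,0],0.0]
    - [[0,0,0],[0,0,0],0.0]

```text
time_s: 17.1
ee_pos: [0.4779, 0.1177, 0.1964]
tool_rot: [[-0.954, -0.3, -0.001], [-0.3, 0.954, 0.0], [0.001, 0.001, -1.0]]
wrist_force: [1.0, -0.3, -1.9]
width: 0.246
grasp_force: 39.8
```

Emit:
drive_tool:
  plan:
    - [[0,0,0],[0,0,0],0.0]

```text
time_s: 17.23
ee_pos: [0.4786, 0.1142, 0.1964]
tool_rot: [[-0.955, -0.296, -0.001], [-0.296, 0.955, -0.0], [0.001, -0.0, -1.0]]
wrist_force: [-0.2, 0.4, -2.1]
width: 0.243
grasp_force: 39.8
```

```bash
python3 chk.py
```

```text
[0.47859794 0.11417406 0.19640777] [[-0.955 -0.296 -0.001]
 [-0.296  0.955 -0.   ]
 [ 0.001 -0.    -1.   ]] [-0.17843646  0.42312049 -2.06382   ] 0.24338717615268865
229 mouth centre(side) [ 0.4781  0.1158 -0.0031  0.    ] minus tcp [-0.0005  0.0016] 0.0012316135565173367 zmin 0.13852136303341359
head centre(side) [0.4784 0.1167] 294
```

Aligned to within 1 mm; I'll nudge y by +0.5 mm and descend.

Emit:
drive_tool:
  plan:
    - [[0,0.0005,-0.025],[0,0,0],0.0]
    - [[0,0,-0.02],[0,0,0],0.0]
    - [[0,0,-0.008],[0,0,0],0.0]
    - [[0,0,-0.003],[0,0,0],0.0]
    - [[0,0,-0.003],[0,0,0],0.0]
    - [[0,0,0],[0,0,0],0.0]

```text
time_s: 18.02
ee_pos: [0.4789, 0.1149, 0.138]
tool_rot: [[-0.955, -0.295, 0.0], [-0.295, 0.955, -0.0], [-0.0, -0.0, -1.0]]
wrist_force: [0.1, 0.3, -2.7]
width: 0.244
grasp_force: 39.8
```

No contact yet below the first socket's stop height; continuing.

Emit:
drive_tool:
  plan:
    - [[0,0,-0.003],[0,0,0],0.0]
    - [[0,0,-0.003],[0,0,0],0.0]
    - [[0,0,-0.003],[0,0,0],0.0]
    - [[0,0,-0.002],[0,0,0],0.0]
    - [[0,0,0],[0,0,0],0.0]

```text
time_s: 18.65
ee_pos: [0.4788, 0.115, 0.1267]
tool_rot: [[-0.955, -0.295, -0.0], [-0.295, 0.955, -0.0], [0.0, 0.0, -1.0]]
wrist_force: [-0.3, 0.1, -1.7]
width: 0.246
grasp_force: 39.8
```

Emit:
drive_tool:
  plan:
    - [[0,0,-0.001],[0,0,0],0.0]
    - [[0,0,-0.001],[0,0,0],0.0]
    - [[0,0,0],[0,0,0],0.0]

```text
time_s: 19.02
ee_pos: [0.4792, 0.1152, 0.1263]
tool_rot: [[-0.955, -0.295, 0.002], [-0.295, 0.955, 0.0], [-0.002, -0.001, -1.0]]
wrist_force: [-3.5, 1.2, 12.8]
width: 0.246
grasp_force: 39.8
```

Run:
```python
from h import *
im,d=robot.camera('side');cv2.imwrite('pics/final.png',im[...,::-1]);W=cloud('side',d)
for c,r,z in (((.471,-.16),.03,.09),((.48,.3265),.08,.07)):
    m=(np.hypot(W[...,0]-c[0],W[...,1]-c[1])<r)&(W[...,2]>z)&(W[...,2]<.115); p=W[m];print(len(p),p.mean(0).round(4),p.max(0).round(4))
print(robot.get_obs()['wrist_force'])
```

```text
78 [ 0.4694 -0.1631  0.095 ] [ 0.4804 -0.1501  0.1014]
147 [0.5065 0.3246 0.09  ] [0.5249 0.3453 0.1077]
[-3.68482783  0.9575876  13.7989794 ]
```

View pics/final.png

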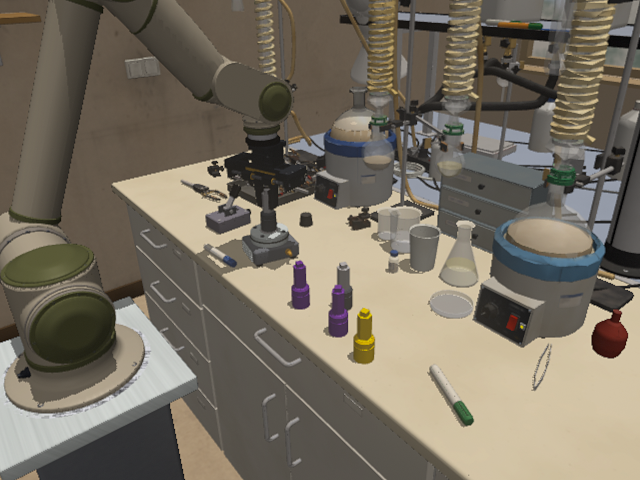

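The final picture shows the socket gripped and seated on the nut at about (268,230), the lever OFF at (233,200), the other socket upright at (344,285), and the vial, stopper and pen where they were.

```bash
python3 -c "
from rig import robot
print(robot.close_job())"
```

```text
the job is handed in; nothing more can be done
None
```

Job handed in at about 19 s of the 72 s allowed: the lever is OFF, the fitting socket is still gripped and fully home on the nut, the other socket stands upright where it was, and the vial, stopper and pen were not touched.

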